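# Vent the vacuum desiccator and slide its lid open

## Task

The small beaker in the vacuum desiccator has finished drying. With a fingertip, push the red vent lever on the lid round until it lies in line with its outlet, all the way to its stop, to let the air in, and leave the blue pump lever shut. Then push the heavy glass lid sideways, whichever way suits you, until a gap about 45 mm wide (a third of the mouth) stands open and the lid still lies flat on the pot: slide it, do not lift it, do not move it before the air is in, do not shove the pot along the bench, and leave the things standing round about as they are.

Things in the scene. Friction and masses are not known exactly. Their poses are not given: they have to be found in the camera images.
- pot: Round steel desiccator pot, standing loose on the bench, 2.6 kg, 100 mm high, wall 154 mm across, with a flat aluminium-coloured flange at the top 164 mm across; the mouth inside the flange is 144 mm across. Origin: on its axis, at the underside.
- lid: Flat clear glass lid, 172 mm across, 18 mm thick, about 0.9 kg with fittings, lying loose on the pot's flange, centred within 2 mm, underside 100 mm above the bench, 4 mm overhang. It slides under a push of about 3 to 8 N; a 45 mm gap stands open when its axis is about 59 mm from the pot's; it tips off at about 80 mm. Origin: on its axis, at the underside. Its +y points to the red vent valve.
- gauge (a point): Centre of the round gauge's face (42 mm across) on the lid's axis, 81 mm above the lid's underside: the lid's highest point. It stands on a brass cross, from which pipes run along the lid's +y to the vent valve (red lever, copper air filter, ends 74 mm from the axis) and along -y to the pump valve (blue lever, brass hose barb, ends 75 mm out), all within 13 mm of the lid's x = 0.
- vent_pivot (a point): The point on the vertical pivot of the red vent lever at the mid-height of its handle, 63 mm above the lid's underside (163 mm above the bench), 38 mm from the lid's axis along the lid's +y.
- vent_end (a point): The free end of the red lever's handle, 73 mm from its pivot, at mid-height. The red handle is 11 mm wide and 13 mm high and runs from 21 to 77 mm from the pivot. Shut, it points along the lid's -x, across the pipe; open, along the lid's +y, outwards over the air filter.
- vent (a joint): Angle of the red vent lever, rad: 0 shut (crosswise to its pipe), 1.571 open (in line with its outlet, at the stop); it opens clockwise seen from above, needs about 0.06 N m (some 1 to 2 N at the handle), and stays where it is left.
- pump_end (a point): The free end of the blue pump lever's handle, the same shape as the red one; shut, it points along the lid's +x from a pivot 38 mm from the lid's axis along the lid's -y.
- pump (a joint): Angle of the blue pump lever, rad: 0 shut (crosswise), 1.571 open; it is to stay shut.
- beaker: Small glass beaker with powder, 51 mm across and 56 mm high, standing loose on the white tray inside the pot, under the lid. Origin: centre of its underside, 19 mm above the bench.
- amber_bottle: Amber bottle with blue cap, 65 mm across, 161 mm high, loose, behind and to the left of the pot. Origin: centre of its underside.
- dropper: Amber dropper bottle, 38 mm across, 84 mm high, loose, to the right of the pot. Origin: centre of its underside.
- yellow_vial: Vial with yellow contents and black cap, 22 mm across, 44 mm high, loose, in front of the pot. Origin: centre of its underside.
- blue_vial: Vial with blue contents and black cap, 22 mm across, 44 mm high, loose, in front of the pot. Origin: centre of its underside.
- boat: White weighing boat, 57x57x12 mm, loose, to the left of the pot. Origin: centre of its underside.
- tweezers: Steel tweezers, 130x9x12 mm, lying loose on the bench in front of the pot. Origin: centre of their underside.

How it is judged:
By the outcome, as a careful person would: the job done as asked, in the order asked, and still so for the second after the job is handed in, with the robot touching nothing.
It also fails if it takes over 48 s, if anything falls off the work surface, if the arm or the gripper's body presses on something with over 40 N, if the wrist force passes 120 N, or if a joint passes its speed limit or range.

## Robot

A 6-joint arm with a two-finger parallel gripper is mounted at the origin on a cart in front of the work surface, level with it; the furniture and walls round the work are solid. World frame = base frame: x ahead of the robot, y to its left, z up, the work surface at z = 0. Lengths are in m, angles in degrees, forces in N, time in s.
With the tool pointing down it reaches from about 0.35 to 0.875 m from the base axis. Payload 4.2 kg.
Tool frame: the origin (TCP) lies on the centre line of the jaws, within the pads' length; the fingertips stand 11 mm ahead of it and the grasp point (between the pads) lies 8 mm behind it; y points along the fingers, z is the direction in which the jaws open and shut, and the axes are right-handed (so a half turn about y gives the same grasp; the last joint's range is limited). The gripper opens to 87 mm and grips with 3 to 60 N. Pads are 19 mm wide; open, the fingers measure 117 mm over their backs; the gripper's body (75 mm by 190 mm) begins 51 mm behind the grasp point.
Start: joints at [-54.225, 22.042, 0.453, 0, -68.411, -14.817], TCP at [0.224, -0.584, 0.234] pointing down, gripper open.
Joint ranges: [-179.83, 179.83], [-69.29, 118.12], [-61.27, 80.66], [-181.25, 117.63], [-171.15, -9.14], [-177.46, 177.46]. Speed limits (degrees/s): [159.86, 159.86, 180, 180, 180, 180].

## Interface

Orientations are given as a 3x3 rotation matrix whose columns are the frame's x, y, z axes.
In Python, from station import r, optics gives the robot as it stands. The module is installed in compiled form; this text tells all that it offers.
- The arm moves only by the tool step_arm, never from a script. Its argument "moves" is a list that holds one entry, the list of rows, each a list of 7 numbers: the turn, a rotation vector about the tool's x, y, z in rad, then the shift along the tool's x, y, z in cm, then the opening in per cent of the stroke, from 0 (shut) to 100 (fully open). A call has exactly 5 rows; each row is the pose to reach, as a shift and turn from the pose commanded when the call began, along the tool's axes at that moment; what a row does not reach only later rows make up. A row lasts 1/12 s, in which the tool goes at most 41.7 mm and 7.16 degrees, less where a joint would pass 70% of its speed; a pose out of reach is approached as far as the arm can. A call with a gripper value outside its range is refused whole. The fingers move at their own pace and stop on an object; the grip force is fixed at half the most. Time passes only in rows, so rows that repeat a pose let the fingers close, or fill a call up. It gives the time, the measured TCP pose, the force and the opening at its end, in the units of the state.
- r.sense(): the state, without advancing time (a new reading comes with each control period).
- optics.capture(name): name is "scene" or "top" or "wrist"; returns a dict with "image" (384x512x3 uint8, red, green, blue), "fov_y" (degrees; the focal length in pixels is half the picture's height over the tangent of half this angle, whatever the lens; pixels are square), "cx", "cy" (the principal point, pixels), "cam_to_world" (4x4, takes a point from camera to world coordinates). Camera axes: x right, y down, z forward; pixel columns grow to the right and rows downward; lengths in m; the calibration is good to about 2 mm. A picture is of the moment at which its call begins. There is no depth.
- r.finish_job(): hands the job in, once; it reports no verdict.
The state is a dict: "time_s": time; "joints": joint angles; "joint_velocities": joint speeds; "effort": joint torques, N m; "tcp_pos": TCP position; "ee_rot": TCP orientation; "wrist_force": force on the tool from outside, world axes, zero at the start; "moment": the same for the moment, N m; "gripper_width": opening from 0.0 (shut) to 1.0 (fully open).
Only numpy, scipy, OpenCV 4.12 (cv2) and the standard library are available. Lean on these libraries where they do the work, as an engineer would, in place of code of your own. Each camera call takes 0.05 s, during which the arm holds its last target.

## Working session

There is one attempt and no reset: what is moved stays moved. The work goes in short steps, Python scripts to look and compute and a tool call to move; the robot and the scene stay as the last step left them, time stands still between calls to the robot, and variables do not carry over. Pictures are saved under pics/ and viewed, and the job is handed in when it is done.

Besides the shell and the picture viewer there is one more tool, called in YAML: its name, and indented under it one key for each argument. step_arm: Moves the arm, as the interface text tells. Its arguments: {"type":"object","properties":{"moves":{"type":"array"}},"required":["moves"]}

```bash
mkdir -p pics; python3 - <<'E'
from station import r, optics
import cv2,numpy as np
s=r.sense()
for k in s: print(k,np.round(s[k],4).tolist())
for n in ("scene","top","wrist"):
    d=optics.capture(n); cv2.imwrite(f"pics/{n}0.png",cv2.cvtColor(d["image"],cv2.COLOR_RGB2BGR))
    print(n,d["fov_y"],d["cx"],d["cy"],np.round(d["cam_to_world"],4).tolist())
E
```

```text
time_s 0.0
joints [-54.2236, 22.0921, 0.378, -0.0295, -68.4111, -14.8146]
joint_velocities [0.0446, 0.0084, 0.0657, 0.0449, -0.0138, -0.0599]
effort [0.0018, -39.0666, 18.7416, 4.2199, 0.0111, -0.0002]
tcp_pos [0.2234, -0.5831, 0.2324]
ee_rot [[0.9339, -0.0009, -0.3576], [0.3576, 0.0021, 0.9339], [-0.0001, -1.0, 0.0022]]
wrist_force [-0.5379, 0.4241, 0.9614]
moment [-0.0149, -0.0324, -0.0262]
gripper_width 1.0004
scene 47.131135768899384 256.9365068500115 194.83719526264792 [[-0.8461, -0.208, 0.4908, 0.0578], [-0.533, 0.3449, -0.7727, 0.7524], [-0.0086, -0.9153, -0.4027, 0.5401], [0.0, 0.0, 0.0, 1.0]]
top 43.36588147853865 260.97380448674636 193.4098179868488 [[0.0259, -0.9937, 0.1094, 0.4451], [-0.9997, -0.0256, 0.004, -0.0403], [-0.0012, -0.1095, -0.994, 1.4277], [0.0, 0.0, 0.0, 1.0]]
wrist 65.43848244092926 253.33498728098556 192.40053055126694 [[-0.3577, 0.894, 0.2698, 0.1484], [0.9338, 0.3419, 0.1052, -0.6117], [0.0018, 0.2896, -0.9571, 0.3847], [0.0, 0.0, 0.0, 1.0]]
```

View pics/scene0.png

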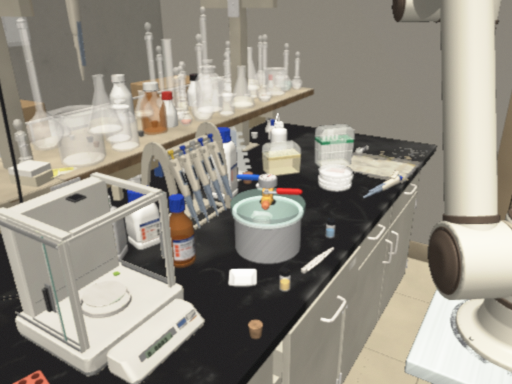

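View pics/top0.png

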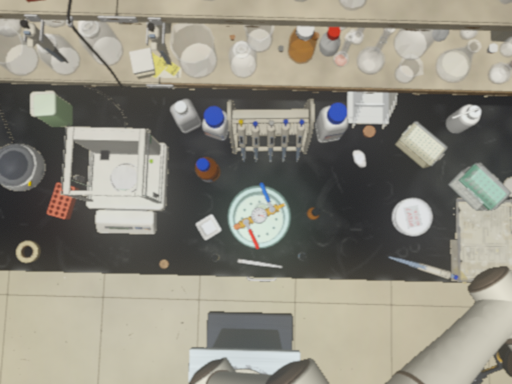

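```bash
python3 - <<'E'
import cv2
a=cv2.imread("pics/top0.png")[140:290,160:360]; cv2.imwrite("pics/topz.png",cv2.resize(a,None,fx=4,fy=4,interpolation=cv2.INTER_CUBIC))
a=cv2.imread("pics/scene0.png")[160:300,150:350]; cv2.imwrite("pics/scz.png",cv2.resize(a,None,fx=4,fy=4,interpolation=cv2.INTER_CUBIC))
E
```

```text
(no output)
```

View pics/topz.png

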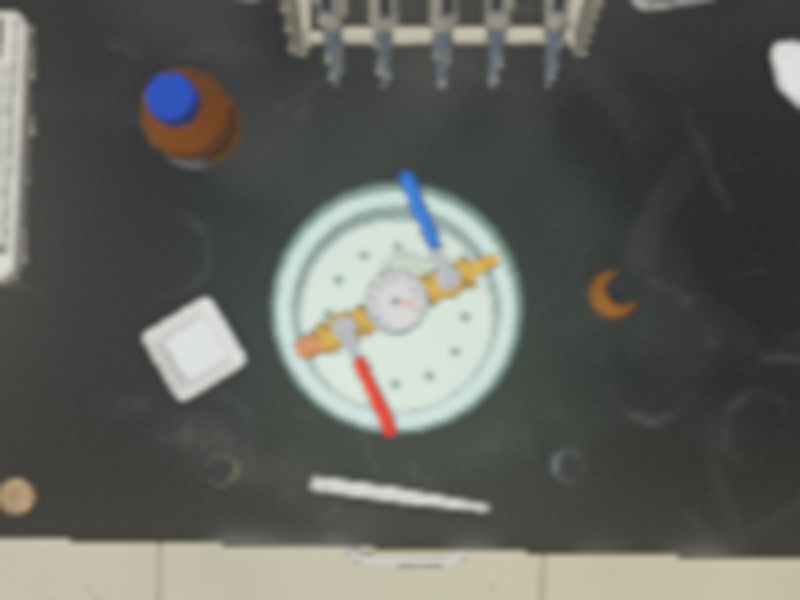

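View pics/scz.png

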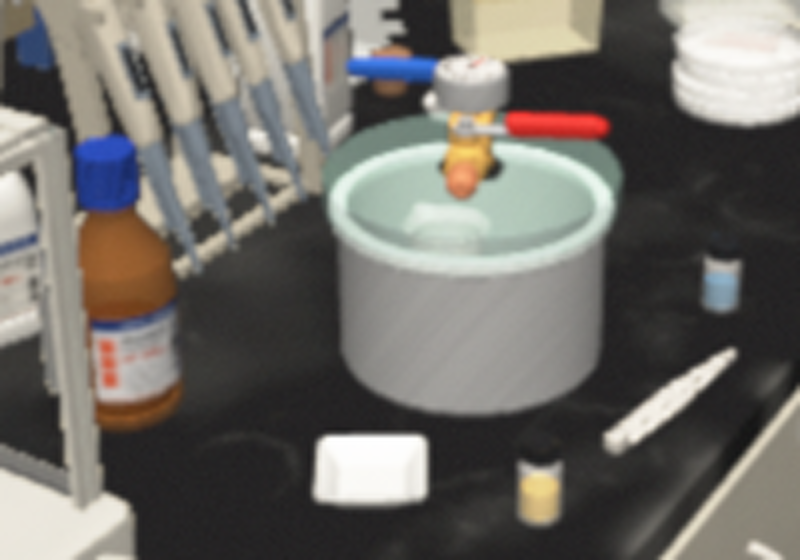

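```bash
cat > h.py <<'E'
import numpy as np,cv2
from station import r,optics
def ray(d,u,v):
    f=192/np.tan(np.radians(d["fov_y"]/2)); T=np.array(d["cam_to_world"])
    w=T[:3,:3]@np.array([(u-d["cx"])/f,(v-d["cy"])/f,1.]); return T[:3,3],w
def plane(d,u,v,z):
    o,w=ray(d,u,v); return o+w*(z-o[2])/w[2]
def tri(a,b):
    (o1,w1),(o2,w2)=a,b
    w1=w1/np.linalg.norm(w1);w2=w2/np.linalg.norm(w2)
    t=np.linalg.lstsq(np.stack([w1,-w2],1),o2-o1,rcond=None)[0]
    p,q=o1+t[0]*w1,o2+t[1]*w2; return (p+q)/2,np.linalg.norm(p-q)
def proj(d,P):
    T=np.array(d["cam_to_world"]); f=192/np.tan(np.radians(d["fov_y"]/2))
    c=T[:3,:3].T@(np.array(P)-T[:3,3]); return c[0]/c[2]*f+d["cx"],c[1]/c[2]*f+d["cy"]
def blob(img,c,box):
    R,G,B=[img[...,i].astype(int) for i in range(3)]
    m={'red':(R>150)&(G<80)&(B<80),'blue':(B>130)&(R<90)&(B-G>50)}[c]
    x0,y0,x1,y1=box; k=np.zeros_like(m);k[y0:y1,x0:x1]=1;m=m&k
    v,u=np.nonzero(m); return np.stack([u,v],1).astype(float)
def ends(p):
    c=p.mean(0); _,_,V=np.linalg.svd(p-c,full_matrices=False); t=(p-c)@V[0]
    return c,c+V[0]*t.min(),c+V[0]*t.max()
E
python3 - <<'E'
from h import *
t=optics.capture("top");s=optics.capture("scene")
I=t["image"]
# lid rim
g=cv2.GaussianBlur(cv2.cvtColor(I,cv2.COLOR_RGB2GRAY),(3,3),0)
m=np.zeros_like(g);roi=(slice(170,265),slice(215,305))
m[roi]=(g[roi]>110)*255
cs,_=cv2.findContours(cv2.morphologyEx(m,cv2.MORPH_OPEN,np.ones((7,7))),cv2.RETR_EXTERNAL,cv2.CHAIN_APPROX_NONE)
c=max(cs,key=cv2.contourArea);h=cv2.convexHull(c)
e=cv2.fitEllipse(c);print("ell",e)
L=plane(t,*e[0],0.118);print("lid centre(118)",L, "edges",[plane(t,e[0][0]+k*sum(e[1])/4,e[0][1],.118)[1] for k in(-1,1)])
for n,d,b in(("red",t,(240,220,270,255)),("blue",t,(250,175,275,205)),("red",s,(272,180,310,200)),("blue",s,(230,168,262,186))):
    p=blob(d["image"],n,b);c,a,z=ends(p);print(n,len(p),c,a,z)
    if d is t: print([plane(t,*q,.1695 if 1 else 0).round(4) for q in(c,a,z)])
    globals()[n+("t" if d is t else "s")]=(c)
for n in("red","blue"): print(n,tri(ray(t,*globals()[n+"t"]),ray(s,*globals()[n+"s"])))
# gauge
print("gauge",plane(t,160+397/4,140+300/4,.181))
for nm,u,v,z in(("vent pivot",345,328,.17),("pump pivot",448,275,.17)): print(nm,plane(t,160+u/4,140+v/4,z))
for nm,u,v in(("tip1",335,80),("tip2",385,80),("tip3",442,80),("bottlecap",172,97)): print(nm,[plane(t,160+u/4,140+v/4,z).round(3) for z in(.05,.118,.16)])
E
```

```text
ell ((258.5589904785156, 216.714111328125), (61.89637756347656, 61.97548294067383), 95.9130859375)
lid centre(118) [ 0.52552065 -0.03007436  0.118     ] edges [np.float64(0.053959548294870055), np.float64(-0.11409553525087182)]
red 3 [257. 247.] [257. 248.] [257. 246.]
[array([ 0.4438, -0.0285,  0.1695]), array([ 0.4412, -0.0286,  0.1695]), array([ 0.4464, -0.0284,  0.1695])]
blue 48 [263.9375     190.27083333] [260.76792312 182.67937752] [267.99966937 200.00013804]
[array([ 0.5921, -0.0427,  0.1695]), array([ 0.612 , -0.0339,  0.1695]), array([ 0.5668, -0.054 ,  0.1695])]
red 138 [288.42028986 190.68115942] [276.91401063 190.2393212 ] [301.0320466 191.1654477]
blue 93 [248.07526882 176.55913978] [257.95836166 176.78914646] [236.96972953 176.30068343]
red (array([ 0.45498296, -0.02256879,  0.16723085]), np.float64(0.025326980425404603))
blue (array([ 0.59050695, -0.04398131,  0.16581921]), np.float64(0.004738456371360297))
gauge [ 0.52613079 -0.03223255  0.181     ]
vent pivot [0.50773434 0.00119279 0.17      ]
pump pivot [ 0.5440367  -0.06501355  0.17      ]
tip1 [array([0.693, 0.018, 0.05 ]), array([0.68 , 0.015, 0.118]), array([0.673, 0.013, 0.16 ])]
tip2 [array([ 0.694, -0.019,  0.05 ]), array([ 0.681, -0.02 ,  0.118]), array([ 0.674, -0.02 ,  0.16 ])]
tip3 [array([ 0.695, -0.06 ,  0.05 ]), array([ 0.682, -0.059,  0.118]), array([ 0.675, -0.058,  0.16 ])]
bottlecap [array([0.677, 0.135, 0.05 ]), array([0.666, 0.126, 0.118]), array([0.659, 0.121, 0.16 ])]
```

```bash
python3 - <<'E'
from h import *
t=optics.capture("top");s=optics.capture("scene")
I=t["image"].astype(int)
def f(d,b):
    I=d["image"].astype(int);R,G,B=I[...,0],I[...,1],I[...,2];m=(R>120)&(R-G>70)&(R-B>70)&(G-B<25)
    k=np.zeros_like(m);k[b[1]:b[3],b[0]:b[2]]=1;v,u=np.nonzero(m&k);return ends(np.stack([u,v],1).astype(float)),len(u)
(c,a,z),n=f(t,(245,222,265,255));print(n,c,a,z)
for q in(c,a,z): print(plane(t,*q,.167).round(4))
(cs,a2,z2),n=f(s,(270,180,310,200));print(n,cs,a2,z2)
print("red tri",tri(ray(t,*c),ray(s,*cs)))
for nm,d,(x0,y0,x1,y1) in(("t",t,(220,90,325,170)),("s",s,(145,120,245,240))):
    a=cv2.cvtColor(d["image"][y0:y1,x0:x1],cv2.COLOR_RGB2BGR);k=5 if nm=="s" else 7;cv2.imwrite(f"pics/rk{nm}.png",cv2.resize(a,None,fx=k,fy=k,interpolation=cv2.INTER_CUBIC))
E
```

```text
60 [253.66666667 239.36666667] [249.36000836 229.83729948] [257.64158105 248.16198221]
[ 0.4633 -0.0193  0.167 ]
[ 0.4877 -0.0074  0.167 ]
[ 0.4408 -0.0302  0.167 ]
154 [288.68181818 190.71428571] [275.95012277 190.17285187] [301.03234096 191.23950964]
red tri (array([ 0.464719  , -0.0185495 ,  0.16674342]), np.float64(0.0032358523232297416))
```

View pics/rkt.png

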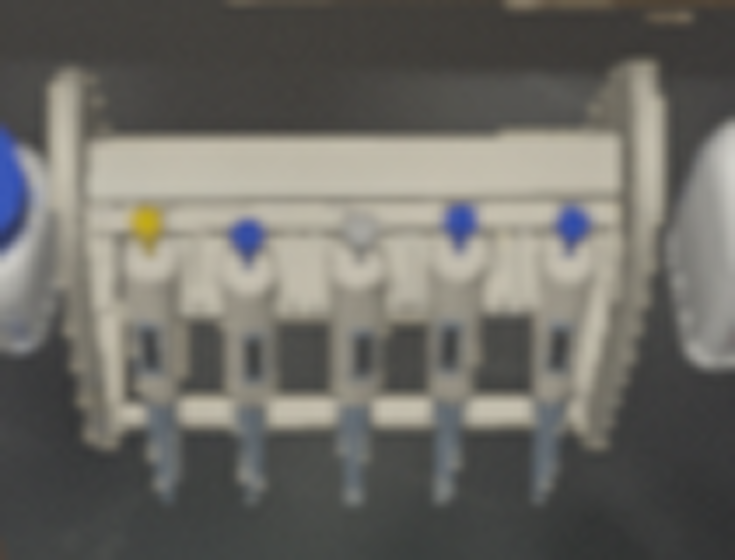

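View pics/rks.png

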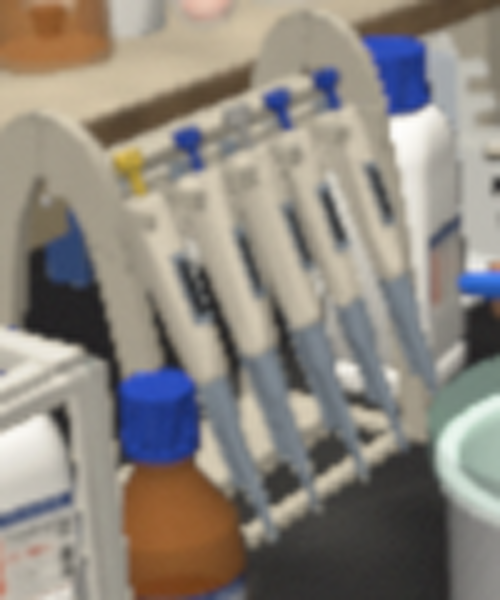

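step_arm:
  moves:
    - [[0,0,0,2.8,0,2.7,0],[0,0,0,5.6,0,5.4,0],[0,0,0,8.4,0,8.1,0],[0,0,0,11.2,0,10.8,0],[0,0,0,14,0,13.4,0]]

```text
time_s: 0.77
tcp_pos: [0.3066, -0.4068, 0.2336]
ee_rot: [[0.934, 0.0, -0.357], [0.357, -0.0, 0.934], [0.0, -1.0, -0.0]]
wrist_force: [0.8, 0.8, 0.1]
gripper_width: 0.707
```

step_arm:
  moves:
    - [[0,0,0,2.8,0,2.7,0],[0,0,0,5.6,0,5.4,0],[0,0,0,8.4,0,8.1,0],[0,0,0,11.2,0,10.8,0],[0,0,0,14,0,13.4,0]]

```text
time_s: 1.18
tcp_pos: [0.3895, -0.2314, 0.2339]
ee_rot: [[0.934, 0.001, -0.358], [0.358, -0.0, 0.934], [0.001, -1.0, -0.001]]
wrist_force: [0.6, -0.3, 0.1]
gripper_width: 0.326
```

step_arm:
  moves:
    - [[0,0,0,2.8,0,2.7,0],[0,0,0,5.6,0,5.4,0],[0,0,0,8.4,0,8.1,0],[0,0,0,11.2,0,10.8,0],[0,0,0,14.2,0,13.4,0]]

```text
time_s: 1.6
tcp_pos: [0.474, -0.0553, 0.234]
ee_rot: [[0.934, 0.001, -0.358], [0.358, 0.0, 0.934], [0.001, -1.0, -0.0]]
wrist_force: [1.5, -0.0, 0.6]
gripper_width: 0.017
```

```bash
cat > pic.py <<'E'
import sys
from h import *
n=sys.argv[1]
s=r.sense();print(s["time_s"],s["tcp_pos"].round(4) if hasattr(s["tcp_pos"],'round') else s["tcp_pos"],np.round(s["wrist_force"],2),s["gripper_width"])
out=[]
for c,(x0,y0,x1,y1) in(("top",(190,150,330,290)),("scene",(190,130,330,270)),):
    d=optics.capture(c);a=d["image"][y0:y1,x0:x1];out.append(cv2.resize(a,(400,400),interpolation=cv2.INTER_CUBIC))
cv2.imwrite(f"pics/{n}.png",cv2.cvtColor(np.hstack(out),cv2.COLOR_RGB2BGR))
d=optics.capture("wrist");cv2.imwrite(f"pics/{n}w.png",cv2.cvtColor(d["image"],cv2.COLOR_RGB2BGR))
E
python3 pic.py a1
```

```text
1.6 [ 0.474  -0.0553  0.234 ] [ 1.55 -0.03  0.56] 0.016543203244147736
```

View pics/a1.png

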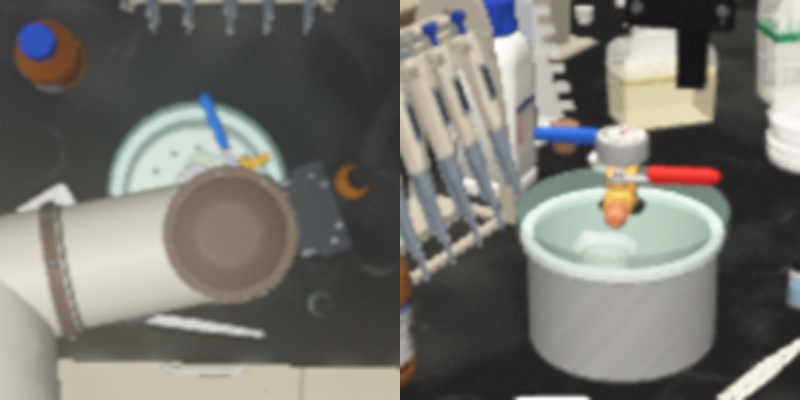

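View pics/a1w.png

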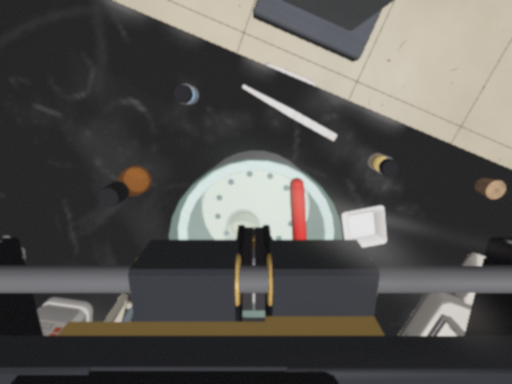

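step_arm:
  moves:
    - [[0,0,0,0,1.4,0,0],[0,0,0,0,3,0,0],[0,0,0,0,4.6,0,0],[0,0,0,0,6,0,0],[0,0,0,0,6.8,0,0]]

```text
time_s: 2.17
tcp_pos: [0.4724, -0.0583, 0.1641]
ee_rot: [[0.934, -0.003, -0.356], [0.356, -0.0, 0.934], [-0.003, -1.0, 0.001]]
wrist_force: [0.0, 0.1, 0.3]
gripper_width: 0.009
```

```bash
python3 pic.py a2
```

```text
2.1667 [ 0.4724 -0.0583  0.1641] [0.04 0.14 0.35] 0.00906173165089301
```

View pics/a2.png

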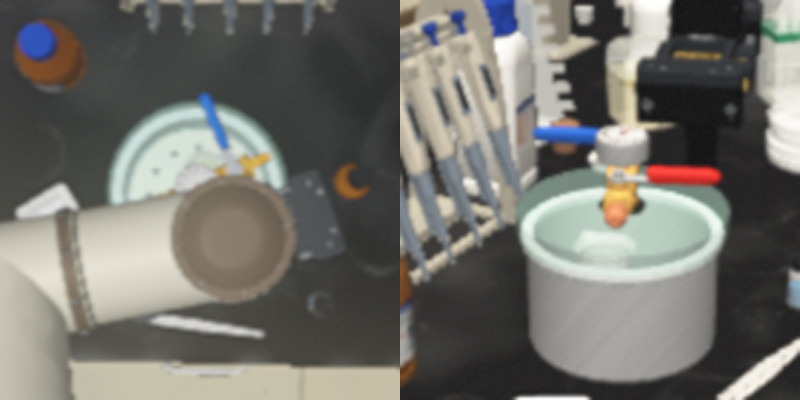

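View pics/a2w.png

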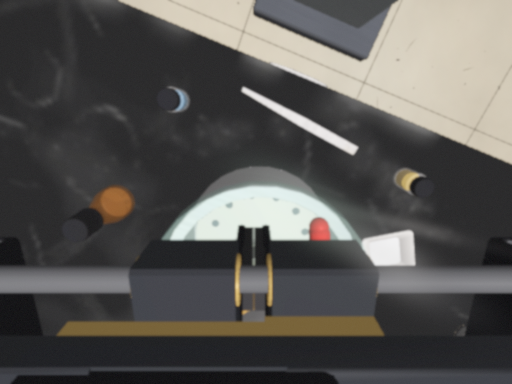

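```bash
python3 - <<'E'
import numpy as np
P=np.array([.510,.003]);C=np.array([.4742,-.0570]);X=np.array([.934,.358]);Z=np.array([-.358,.934])
for ph in np.r_[205.6:115:-7.5,115.6,114,112]:
    a=np.radians(ph);u=np.array([np.cos(a),np.sin(a)]);t=np.array([np.sin(a),-np.cos(a)])
    h=.0095*abs(t@X)+.015*abs(t@Z)
    c=P+.056*u-t*(.0055+h);print(ph,c.round(4),"tool x,z cm",((c-C)@X*100).round(2),((c-C)@Z*100).round(2))
E
```

```text
205.6 [ 0.4687 -0.0403] tool x,z cm 0.08 1.75
198.1 [ 0.4633 -0.0343] tool x,z cm -0.21 2.51
190.6 [ 0.459  -0.0289] tool x,z cm -0.41 3.17
183.1 [ 0.4553 -0.0227] tool x,z cm -0.54 3.88
175.6 [ 0.4524 -0.0158] tool x,z cm -0.56 4.63
168.1 [ 0.4504 -0.0082] tool x,z cm -0.48 5.41
160.6 [ 4.495e-01 -2.000e-04] tool x,z cm -0.27 6.19
153.1 [0.4498 0.0082] tool x,z cm 0.06 6.96
145.6 [0.4515 0.0166] tool x,z cm 0.51 7.69
138.1 [0.4544 0.0249] tool x,z cm 1.09 8.36
130.6 [0.4588 0.0328] tool x,z cm 1.77 8.94
123.1 [0.4644 0.0401] tool x,z cm 2.56 9.42
115.6 [0.4712 0.0465] tool x,z cm 3.43 9.77
115.6 [0.4712 0.0465] tool x,z cm 3.43 9.77
114.0 [0.4728 0.0477] tool x,z cm 3.62 9.83
112.0 [0.4749 0.0492] tool x,z cm 3.86 9.9
```

step_arm:
  moves:
    - [[0,0,0,0.1,0,1.2,0],[0,0,0,0.0,0,1.8,0],[0,0,0,-0.2,0,2.5,0],[0,0,0,-0.4,0,3.2,0],[0,0,0,-0.5,0,3.9,0]]

```text
time_s: 2.73
tcp_pos: [0.4555, -0.0223, 0.1663]
ee_rot: [[0.934, 0.002, -0.358], [0.358, 0.0, 0.934], [0.002, -1.0, -0.001]]
wrist_force: [1.5, -0.8, 1.0]
gripper_width: 0.006
```

```bash
python3 pic.py a3
```

```text
2.7333 [ 0.4555 -0.0223  0.1663] [ 1.54 -0.79  0.99] 0.006358279235105614
```

View pics/a3.png

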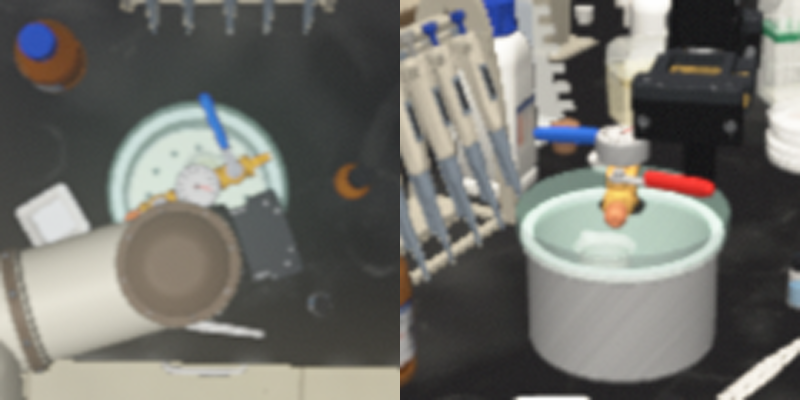

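View pics/a3w.png

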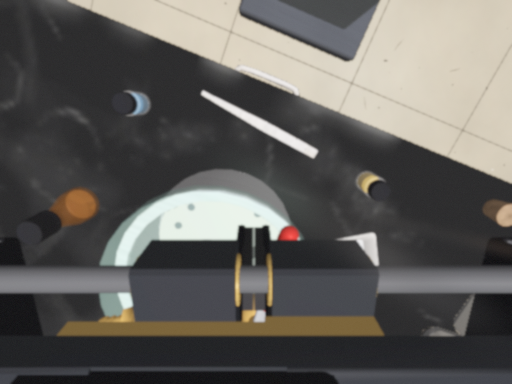

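step_arm:
  moves:
    - [[0,0,0,0,0,0.7,0],[0,0,0,0,0,1.5,0],[0,0,0,0.25,0,2.3,0],[0,0,0,0.55,0,3.05,0],[0,0,0,1.0,0,3.8,0]]

```text
time_s: 3.3
tcp_pos: [0.4504, 0.0171, 0.1654]
ee_rot: [[0.934, -0.001, -0.358], [0.358, -0.0, 0.934], [-0.001, -1.0, 0.0]]
wrist_force: [-0.2, -1.7, -0.4]
gripper_width: 0.003
```

step_arm:
  moves:
    - [[0,0,0,0.3,0,0.35,0],[0,0,0,0.6,0,0.65,0],[0,0,0,0.95,0,0.95,0],[0,0,0,1.3,0,1.25,0],[0,0,0,1.7,0,1.5,0]]

```text
time_s: 3.72
tcp_pos: [0.4615, 0.0368, 0.1654]
ee_rot: [[0.934, -0.001, -0.357], [0.357, -0.0, 0.934], [-0.001, -1.0, 0.0]]
wrist_force: [-0.8, -1.0, 0.4]
gripper_width: 0.004
```

```bash
python3 pic.py a4
```

```text
3.7167 [0.4615 0.0368 0.1654] [-0.79 -1.03  0.38] 0.003693023207272204
```

View pics/a4.png

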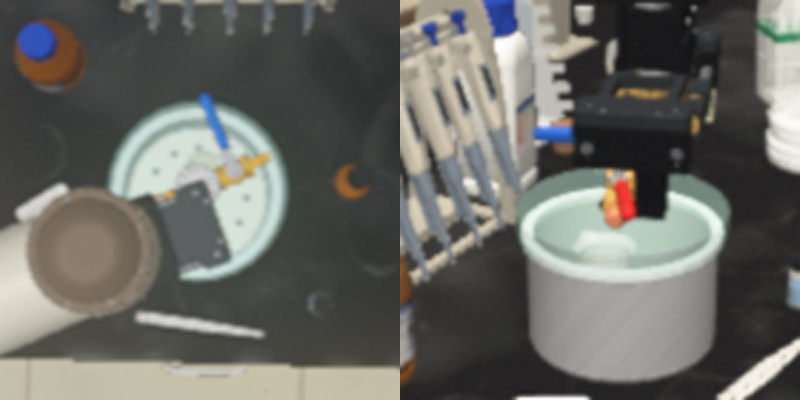

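View pics/a4w.png

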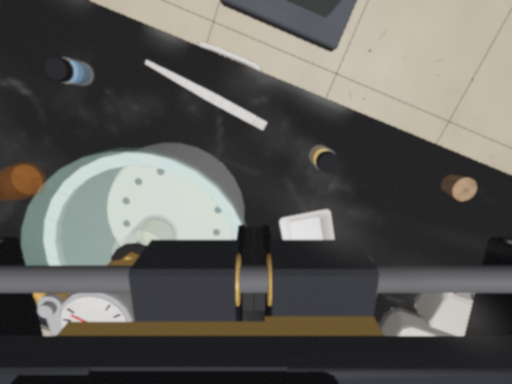

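step_arm:
  moves:
    - [[0,0,0,0.25,0,0.15,0],[0,0,0,0.5,0,0.3,0],[0,0,0,0.75,0,0.4,0],[0,0,0,1.0,0,0.5,0],[0,0,0,1.1,0,0.5,0]]

```text
time_s: 4.28
tcp_pos: [0.4701, 0.0453, 0.1655]
ee_rot: [[0.934, -0.0, -0.358], [0.358, 0.0, 0.934], [-0.0, -1.0, 0.0]]
wrist_force: [-1.9, -0.4, 0.9]
gripper_width: 0.005
```

step_arm:
  moves:
    - [[0,0,0,0.05,0,0,0],[0,0,0,0.1,0,0,0],[0,0,0,0.15,0,0,0],[0,0,0,0.2,0,0,0],[0,0,0,0.2,0,0,0]]

```text
time_s: 4.7
tcp_pos: [0.4713, 0.0457, 0.1654]
ee_rot: [[0.934, -0.001, -0.358], [0.358, -0.0, 0.934], [-0.001, -1.0, 0.0]]
wrist_force: [-4.1, -0.5, 2.3]
gripper_width: 0.005
```

```bash
python3 pic.py a5
```

```text
4.7 [0.4713 0.0457 0.1654] [-4.12 -0.51  2.33] 0.0050661067268689955
```

View pics/a5.png

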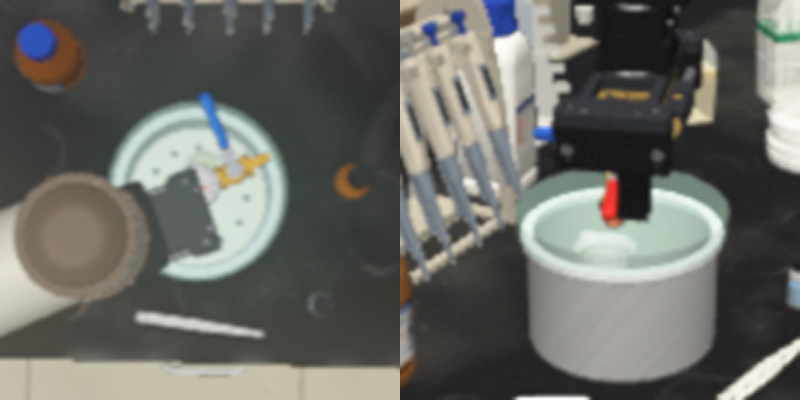

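step_arm:
  moves:
    - [[0,0,0,-1,0,0,0],[0,0,0,-3,0,0,0],[0,0,0,-5,-1,0,0],[0,0,0,-6,-4,-2,0],[0,0,0,-6,-6,-5,0]]

```text
time_s: 5.27
tcp_pos: [0.4327, -0.0223, 0.2276]
ee_rot: [[0.932, 0.004, -0.361], [0.361, 0.001, 0.932], [0.004, -1.0, -0.001]]
wrist_force: [2.0, 1.4, 0.1]
gripper_width: 0.003
```

step_arm:
  moves:
    - [[0,0,0,0,0,-4,0],[0,0,0,0,0,-8,0],[0,0,0,0,0,-12,0],[0,0,0,0,0,-16,0],[0,0,0,0,0,-20,0]]

```text
time_s: 5.68
tcp_pos: [0.5066, -0.2114, 0.2263]
ee_rot: [[0.934, 0.004, -0.358], [0.358, -0.001, 0.934], [0.004, -1.0, -0.003]]
wrist_force: [1.1, 1.0, 0.7]
gripper_width: 0.009
```

```bash
python3 pic.py a6
```

```text
5.6833 [ 0.5066 -0.2114  0.2263] [1.09 1.03 0.73] 0.009296418293950063
```

View pics/a6.png

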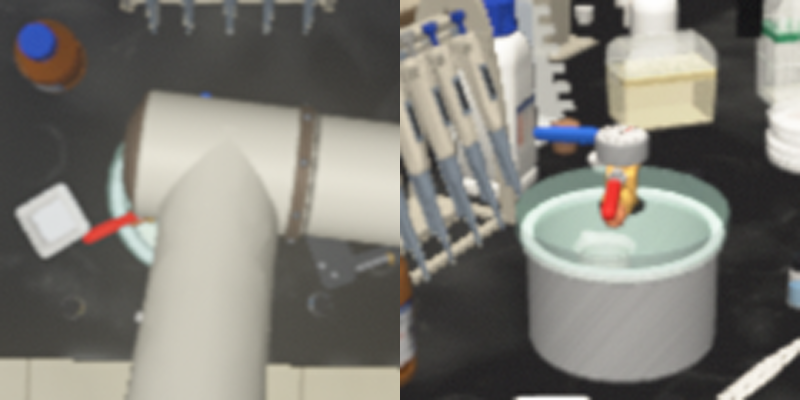

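step_arm:
  moves:
    - [[0,0,0,-3,0,-3,60],[0,0,0,-5,0,-6,60],[0,0,0,-8,0,-9,60],[0,0,0,-10,0,-12,60],[0,0,0,-11,0,-14,60]]

```text
time_s: 6.25
tcp_pos: [0.4517, -0.3809, 0.2263]
ee_rot: [[0.934, 0.002, -0.357], [0.357, -0.002, 0.934], [0.001, -1.0, -0.002]]
wrist_force: [0.9, 0.3, -0.8]
gripper_width: 0.299
```

```bash
python3 pic.py a7; python3 - <<'E'
from h import *
t=optics.capture("top")
I=t["image"].astype(int);R,G,B=I[...,0],I[...,1],I[...,2];m=(R>120)&(R-G>70)&(R-B>70)&(G-B<25)
k=np.zeros_like(m);k[210:250,205:262]=1;v,u=np.nonzero(m&k)
c,a,z=ends(np.stack([u,v],1).astype(float));print(len(u),c,a,z)
A,Z=plane(t,*a,.167),plane(t,*z,.167);print(A,Z,np.degrees(np.arctan2(*(A-Z)[[1,0]])),np.linalg.norm(A-Z))
p=blob(t["image"],"blue",(250,170,275,205));c,a,z=ends(p);A,Z=plane(t,*a,.167),plane(t,*z,.167);print(A,Z,np.degrees(np.arctan2(*(A-Z)[[1,0]])))
E
```

```text
6.25 [ 0.4517 -0.3809  0.2263] [ 0.94  0.25 -0.77] 0.2993236983130327
78 [227.8974359  229.05128205] [237.23181506 224.47259135] [218.76895389 233.52897627]
[0.50083309 0.02461809 0.167     ] [0.47605348 0.07192817 0.167     ] -62.355788582448646 0.05340667633692165
[ 0.61259222 -0.03456545  0.167     ] [ 0.56717435 -0.05443751  0.167     ] 23.631225466360448
```

View pics/a7.png

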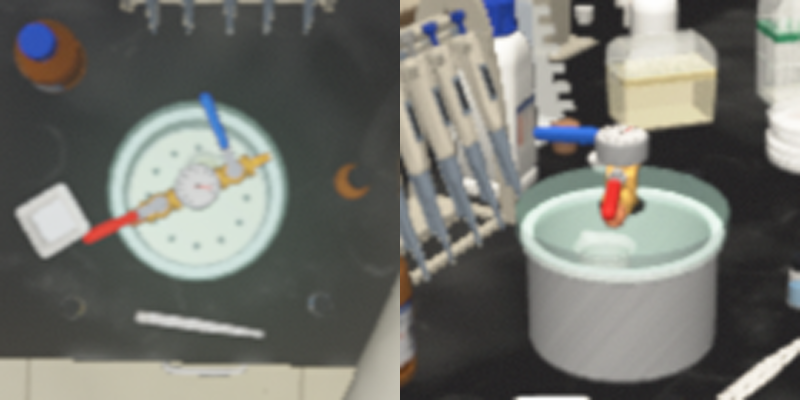

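step_arm:
  moves:
    - [[0,0,0,1.2,0,3.5,0],[0,0,0,2.4,0,7,0],[0,0,0,3.7,0,10.5,0],[0,0,0,5,0,14,0],[0,0,0,6.2,0,17.5,0]]

```text
time_s: 6.87
tcp_pos: [0.4477, -0.1904, 0.2259]
ee_rot: [[0.933, 0.002, -0.36], [0.36, -0.0, 0.933], [0.002, -1.0, -0.001]]
wrist_force: [0.5, 1.2, 0.2]
gripper_width: 0.276
```

step_arm:
  moves:
    - [[0,0,0,1.2,0,3.5,0],[0,0,0,2.4,0,7,0],[0,0,0,3.7,0,10.5,0],[0,0,0,5,0,14,0],[0,0,0,6.2,0,17.5,0]]

```text
time_s: 7.28
tcp_pos: [0.4423, -0.0048, 0.2262]
ee_rot: [[0.933, 0.002, -0.36], [0.36, 0.001, 0.933], [0.002, -1.0, -0.0]]
wrist_force: [0.5, 0.5, 0.4]
gripper_width: 0.014
```

step_arm:
  moves:
    - [[0,0,0,0.8,0,2.5,0],[0,0,0,1.7,0,4.9,0],[0,0,0,1.7,2.5,4.9,0],[0,0,0,1.7,5,4.9,0],[0,0,0,1.7,6.2,4.9,0]]

```text
time_s: 7.7
tcp_pos: [0.4392, 0.0455, 0.1617]
ee_rot: [[0.933, -0.002, -0.361], [0.361, 0.0, 0.933], [-0.002, -1.0, 0.001]]
wrist_force: [-1.1, 0.1, -0.2]
gripper_width: 0.006
```

```bash
python3 pic.py a8
```

```text
7.7 [0.4392 0.0455 0.1617] [-1.05  0.13 -0.23] 0.00598032327283737
```

View pics/a8.png

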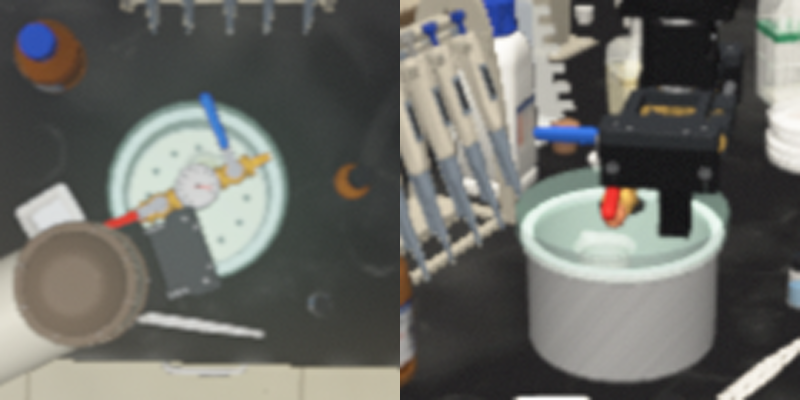

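step_arm:
  moves:
    - [[0,0,0,0.8,0,0,0],[0,0,0,1.6,0,0,0],[0,0,0,2.2,0,0,0],[0,0,0,2.6,0,0,0],[0,0,0,2.6,0,0,0]]

```text
time_s: 8.27
tcp_pos: [0.4669, 0.0535, 0.1639]
ee_rot: [[0.934, 0.001, -0.357], [0.357, 0.0, 0.934], [0.001, -1.0, 0.0]]
wrist_force: [0.0, -0.2, 0.2]
gripper_width: 0.007
```

step_arm:
  moves:
    - [[0,0,0,0.1,0,0,0],[0,0,0,0.2,0,0,0],[0,0,0,0.3,0,0,0],[0,0,0,0.4,0,0,0],[0,0,0,0.4,0,0,0]]

```text
time_s: 8.68
tcp_pos: [0.4684, 0.054, 0.1633]
ee_rot: [[0.934, -0.003, -0.357], [0.357, -0.001, 0.934], [-0.003, -1.0, -0.0]]
wrist_force: [-3.8, -1.1, 2.9]
gripper_width: 0.005
```

```bash
python3 pic.py a9
```

```text
8.6833 [0.4684 0.054  0.1633] [-3.76 -1.09  2.91] 0.004807262498742843
```

View pics/a9.png

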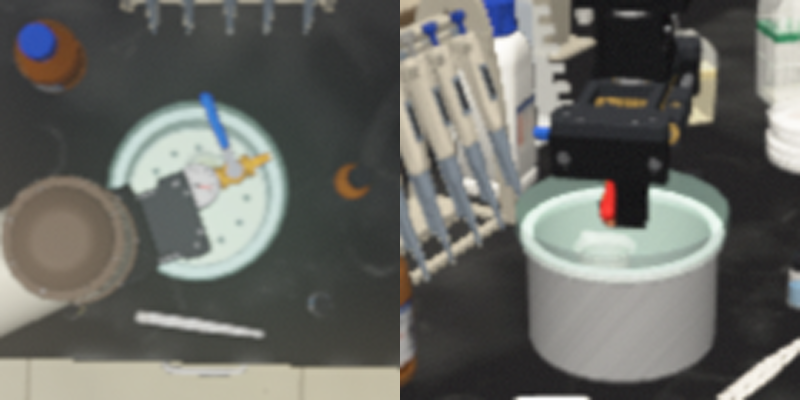

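step_arm:
  moves:
    - [[0,0,0,-1,0,0,0],[0,0.1,0,-3,0,0,0],[0,0.2,0,-5,0,-0.5,0],[0,0.3,0,-7,0,-1.5,45],[0,0.4,0,-7.2,0,-1.9,45]]

```text
time_s: 9.25
tcp_pos: [0.4067, 0.0099, 0.1635]
ee_rot: [[0.999, 0.001, 0.04], [-0.04, 0.001, 0.999], [0.001, -1.0, 0.001]]
wrist_force: [-0.4, 0.2, -0.5]
gripper_width: 0.083
```

step_arm:
  moves:
    - [[0,0.1,0,0,0,0,45],[0,0.2,0,0,0,0,45],[0,0.31,0,0,0,0,45],[0,0.31,0,0,0,0,45],[0,0.31,0,0,0,0,45]]

```text
time_s: 9.67
tcp_pos: [0.4096, 0.0113, 0.1638]
ee_rot: [[0.942, 0.002, 0.335], [-0.335, 0.001, 0.942], [0.002, -1.0, 0.001]]
wrist_force: [0.3, -0.5, -0.5]
gripper_width: 0.419
```

```bash
python3 pic.py b1; python3 - <<'E'
from h import *
t=optics.capture("top");s=optics.capture("scene")
for a,b in (((243.6,161),(199.4,227.6)),((297.1,161.4),(231.6,197))): print(tri(ray(t,*a),ray(s,*b)))
q=r.sense();print(np.round(q["joints"],1),q["ee_rot"])
E
```

```text
9.6667 [0.4096 0.0113 0.1638] [ 0.3  -0.51 -0.45] 0.41937121517504405
(array([0.69288888, 0.01861   , 0.031221  ]), np.float64(0.0004900348585345867))
(array([ 0.69611034, -0.13368738,  0.0542927 ]), np.float64(0.010157181925640841))
[  24.5    4.9  -33.9    0.   -51.2 -134.2] [[ 9.41718211e-01  4.46295810e-04  3.36402456e-01]
 [-3.36402554e-01  1.64124251e-04  9.41718267e-01]
 [ 3.65073116e-04 -9.99999887e-01  3.04693847e-04]]
```

View pics/b1.png

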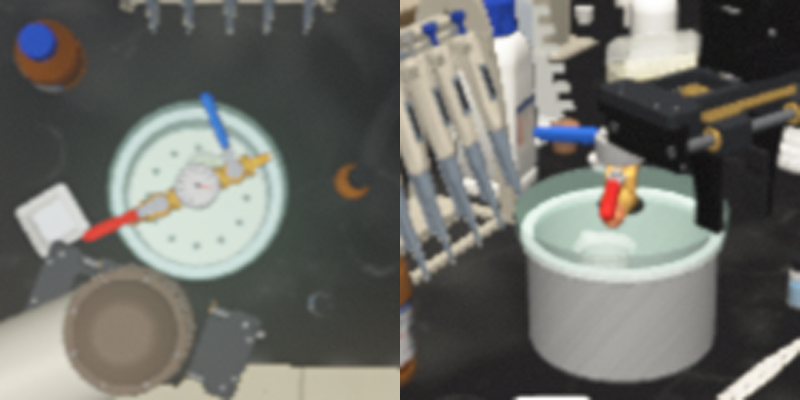

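View pics/b1w.png

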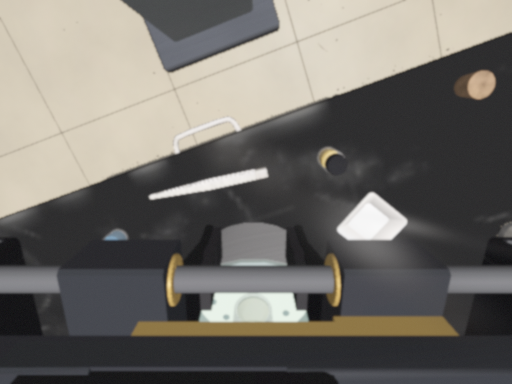

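step_arm:
  moves:
    - [[0,0,0,0,1,0,45],[0,0,0,0,2.2,0,45],[0,0,0,0,3.4,0,45],[0,0,0,0,4.3,0,45],[0,0,0,0,4.3,0,45]]

```text
time_s: 10.33
tcp_pos: [0.4079, 0.0107, 0.119]
ee_rot: [[0.941, -0.004, 0.337], [-0.337, -0.001, 0.941], [-0.003, -1.0, -0.002]]
wrist_force: [0.9, -0.1, -0.6]
gripper_width: 0.452
```

```bash
python3 pic.py b2
```

```text
10.3333 [0.4079 0.0107 0.119 ] [ 0.91 -0.06 -0.55] 0.4522936590864955
```

View pics/b2.png

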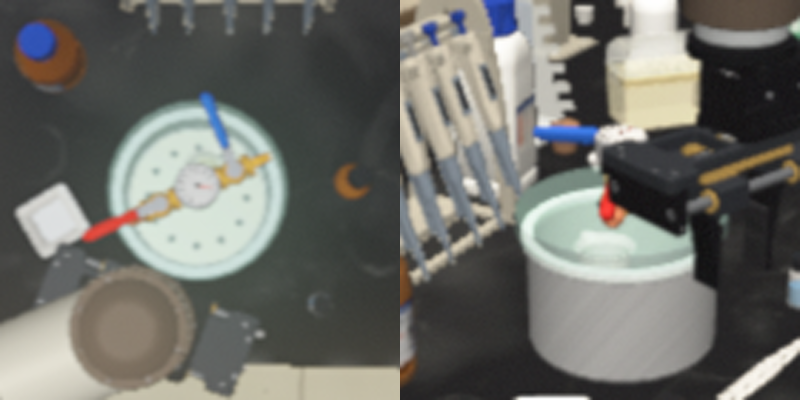

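```bash
python3 - <<'E'
from h import *
s=optics.capture("scene")
T=np.array([.408,.0107,0]);X=np.array([.941,-.337,0]);Z=np.array([.337,.941,0])
for sx in(1,-1):
  for z in(.165,.178,.2): 
    u,v=proj(s,T+.0375*sx*X+.095*Z+[0,0,z]);print(sx,z,400+(u-190)*400/140,(v-130)*400/140)
u,v=proj(s,[.474,.072,.163]);print(400+(u-190)*400/140,(v-130)*400/140)
E
```

```text
1 0.165 597.5885596402896 224.53816548776658
1 0.178 597.4648593276718 207.46446731973583
1 0.2 597.2520722625723 178.09459713359786
-1 0.165 669.3233789841911 263.2268514574641
-1 0.178 669.6548145214367 245.2617623455258
-1 0.2 670.2255683973885 214.32469286991687
610.8475995215367 219.39232319546875
```

step_arm:
  moves:
    - [[0,0,0,0.8,0,0,45],[0,0,0,1.6,0,0,45],[0,0,0,2.2,0,0,45],[0,0,0,2.6,0,0,45],[0,0,0,2.8,0,0,45]]

```text
time_s: 10.95
tcp_pos: [0.4364, 0.0014, 0.1206]
ee_rot: [[0.941, 0.0, 0.338], [-0.338, 0.0, 0.941], [0.0, -1.0, 0.0]]
wrist_force: [0.9, 0.3, 0.8]
gripper_width: 0.448
```

step_arm:
  moves:
    - [[0,0,0,0.2,0,0,45],[0,0,0,0.5,0,0,45],[0,0,0,0.8,0,0,45],[0,0,0,1.1,0,0,45],[0,0,0,1.4,0,0,45]]

```text
time_s: 11.37
tcp_pos: [0.446, -0.0032, 0.1202]
ee_rot: [[0.941, -0.006, 0.338], [-0.338, -0.0, 0.941], [-0.006, -1.0, -0.002]]
wrist_force: [-7.8, 3.1, 6.0]
gripper_width: 0.447
```

```bash
python3 pic.py b3
```

```text
11.3667 [ 0.446  -0.0032  0.1202] [-7.79  3.15  6.01] 0.4467968779082798
```

View pics/b3.png

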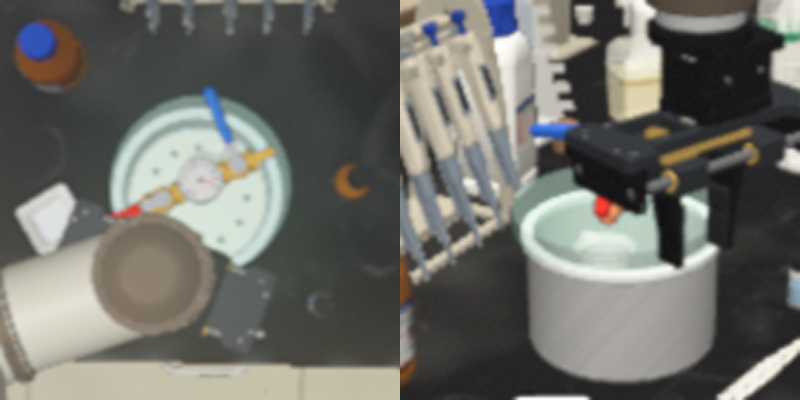

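step_arm:
  moves:
    - [[0,0,0,0.4,0,0,45],[0,0,0,0.8,0,0,45],[0,0,0,1.2,0,0,45],[0,0,0,1.6,0,0,45],[0,0,0,2.0,0,0,45]]

```text
time_s: 11.93
tcp_pos: [0.4641, -0.0102, 0.12]
ee_rot: [[0.941, -0.008, 0.338], [-0.338, -0.001, 0.941], [-0.007, -1.0, -0.003]]
wrist_force: [-7.7, 2.0, 6.5]
gripper_width: 0.45
```

```bash
python3 pic.py b4
```

```text
11.9333 [ 0.4641 -0.0102  0.12  ] [-7.69  1.99  6.46] 0.4496872292313471
```

View pics/b4.png

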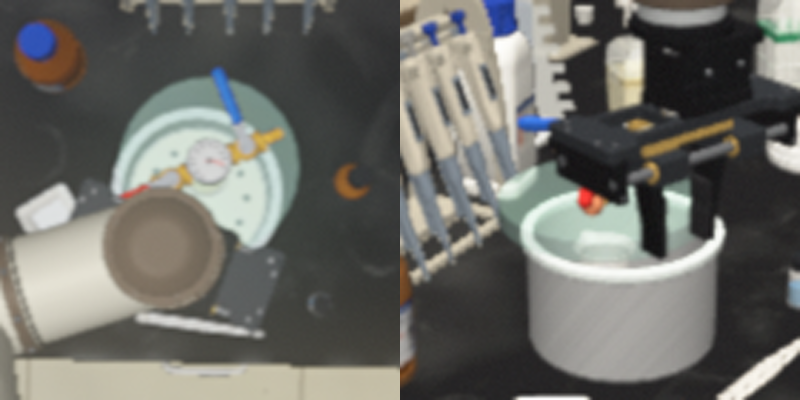

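Sliding well and the pot stays put. Remaining about 31 mm.

step_arm:
  moves:
    - [[0,0,0,0.4,0,0,45],[0,0,0,0.8,0,0,45],[0,0,0,1.2,0,0,45],[0,0,0,1.6,0,0,45],[0,0,0,2.0,0,0,45]]

```text
time_s: 12.5
tcp_pos: [0.4829, -0.017, 0.12]
ee_rot: [[0.941, -0.008, 0.338], [-0.338, -0.001, 0.941], [-0.007, -1.0, -0.003]]
wrist_force: [-7.7, 3.0, 5.8]
gripper_width: 0.456
```

```bash
python3 pic.py b5; python3 - <<'E'
from h import *
t=optics.capture("top");a=t["image"][150:290,190:330];cv2.imwrite("pics/b5z.png",cv2.cvtColor(cv2.resize(a,(600,600),interpolation=cv2.INTER_CUBIC),cv2.COLOR_RGB2BGR))
E
```

```text
12.5 [ 0.4829 -0.017   0.12  ] [-7.7   3.    5.82] 0.45604277789113756
```

View pics/b5.png

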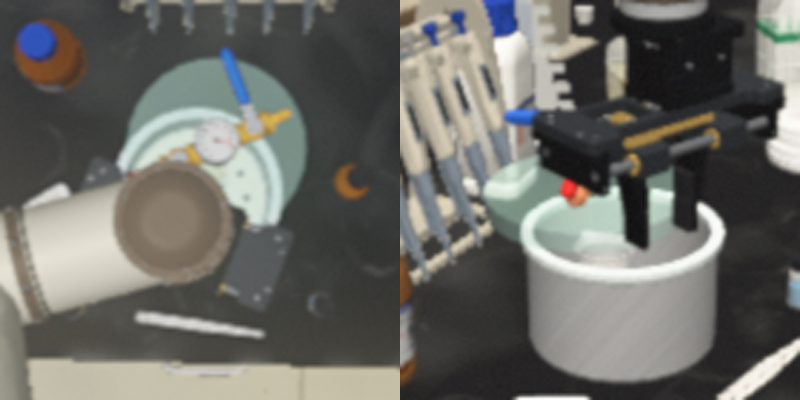

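View pics/b5z.png

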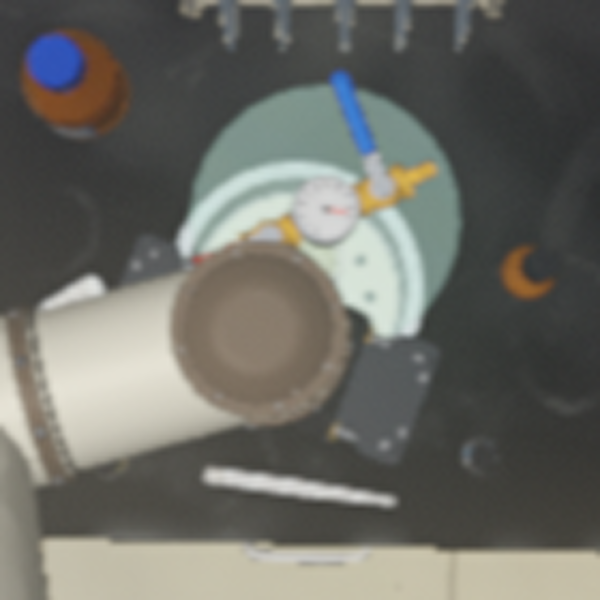

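```bash
python3 - <<'E'
from h import *
t=optics.capture("top")
a=plane(t,266.1,199.0,.181);b=plane(t,259.25,215,.181);print(a,b,np.linalg.norm(a-b))
g=cv2.cvtColor(t["image"],cv2.COLOR_RGB2HSV)
I=t["image"].astype(int)
# lid far edge along push dir from centre and pot rim
E
```

```text
[ 0.56812653 -0.04890478  0.181     ] [ 0.52613079 -0.03223255  0.181     ] 0.045184123190055624
```

step_arm:
  moves:
    - [[0,0,0,0.3,0,0,45],[0,0,0,0.6,0,0,45],[0,0,0,0.9,0,0,45],[0,0,0,1.15,0,0,45],[0,0,0,1.3,0,0,45]]

```text
time_s: 13.17
tcp_pos: [0.4957, -0.0213, 0.12]
ee_rot: [[0.941, -0.007, 0.338], [-0.338, -0.001, 0.941], [-0.006, -1.0, -0.003]]
wrist_force: [-7.6, 2.5, 4.6]
gripper_width: 0.449
```

step_arm:
  moves:
    - [[0,0,0,-0.5,0,0,45],[0,0,0,-1.5,0,0,45],[0,0,0,-3.5,0,0,45],[0,0,0,-6,0,0,45],[0,0,0,-8,-1,0,45]]

```text
time_s: 13.58
tcp_pos: [0.4205, 0.0059, 0.1291]
ee_rot: [[0.941, -0.003, 0.338], [-0.338, -0.001, 0.941], [-0.003, -1.0, -0.002]]
wrist_force: [0.2, 0.9, 0.9]
gripper_width: 0.453
```

step_arm:
  moves:
    - [[0,0,0,-0.5,-2.5,0,45],[0,0,0,-1,-5,0,45],[0,0,0,-1,-8,-2,45],[0,0,0,-1,-10,-5,45],[0,0,0,-1,-10,-9,45]]

```text
time_s: 14.0
tcp_pos: [0.3864, -0.0748, 0.2354]
ee_rot: [[0.943, 0.013, 0.332], [-0.332, 0.001, 0.943], [0.012, -1.0, 0.005]]
wrist_force: [0.5, -0.7, 0.6]
gripper_width: 0.447
```

step_arm:
  moves:
    - [[0,0,0,0,0,-4,45],[0,0,0,0,0,-8,45],[0,0,0,0,0,-12,45],[0,0,0,0,0,-16,45],[0,0,0,0,0,-20,45]]

```text
time_s: 14.42
tcp_pos: [0.3149, -0.2649, 0.2311]
ee_rot: [[0.942, 0.003, 0.337], [-0.337, -0.001, 0.942], [0.003, -1.0, -0.0]]
wrist_force: [1.0, 0.5, 0.1]
gripper_width: 0.448
```

```bash
python3 pic.py b6; python3 - <<'E'
from h import *
t=optics.capture("top");a=t["image"][150:290,190:330];cv2.imwrite("pics/b6z.png",cv2.cvtColor(cv2.resize(a,(600,600),interpolation=cv2.INTER_CUBIC),cv2.COLOR_RGB2BGR))
E
```

```text
14.4167 [ 0.3149 -0.2649  0.2311] [1.   0.46 0.08] 0.4479351546170564
```

View pics/b6.png

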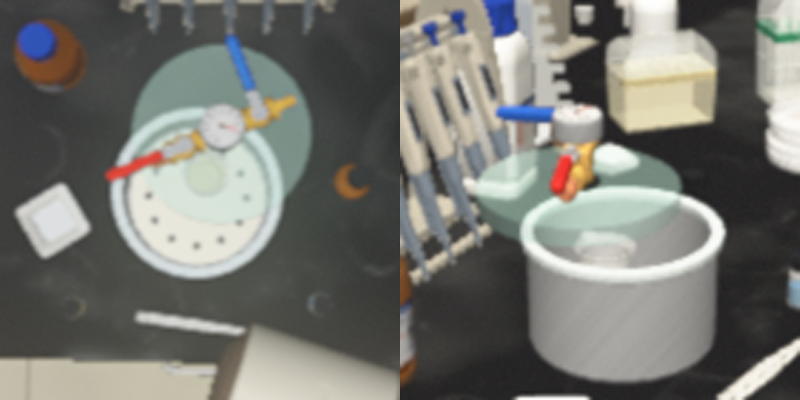

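View pics/b6z.png

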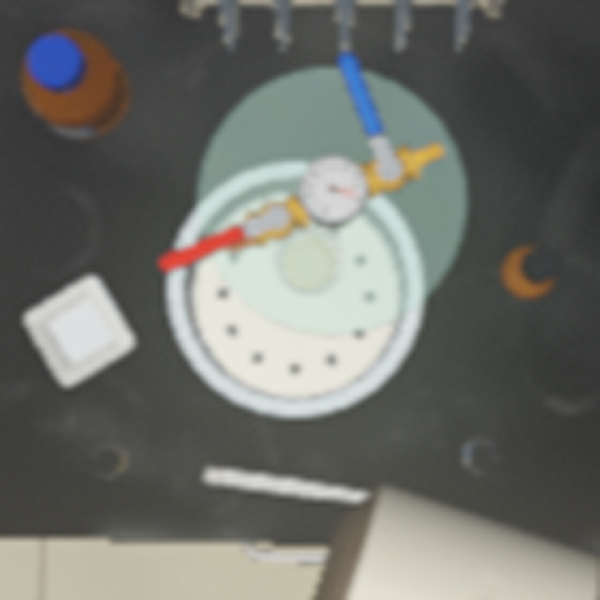

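```bash
python3 - <<'E'
from h import *
t=optics.capture("top");k=140/600
w=lambda u,v,z:plane(t,190+u*k,150+v*k,z)
p=w(296,289,.1);l=w(332.5,201.5,.118);g=w(333,190,.181)
print("pot",p,"lid",l,"gauge",g,"d",np.linalg.norm((l-p)[:2]),np.linalg.norm((g-p)[:2]))
print("pot width",np.linalg.norm(w(166,289,.1)-w(426,289,.1)),"lid w",np.linalg.norm(w(197,201,.118)-w(468,201,.118)))
# gap along the axis: profile from lid near edge to inner mouth
I=cv2.cvtColor(t["image"],cv2.COLOR_RGB2HSV)
dd=(p-l)[:2]/np.linalg.norm((p-l)[:2])
for s in range(-10,95,3):
    q=np.array([*(p[:2]+dd*s/1000),.1]);u,v=proj(t,q);c=cv2.getRectSubPix(t["image"],(1,1),(u,v))[0,0];print(s,c,end=' ')
print()
I=t["image"].astype(int);R,G,B=I[...,0],I[...,1],I[...,2];m=(R>120)&(R-G>70)&(R-B>70)&(G-B<25)
kk=np.zeros_like(m);kk[195:218,222:248]=1;v,u=np.nonzero(m&kk)
c,a,z=ends(np.stack([u,v],1).astype(float));A,Z=plane(t,*a,.167),plane(t,*z,.167)
print("red",len(u),A,Z,np.degrees(np.arctan2(*(A-Z)[[1,0]])))
q=blob(t["image"],"blue",(255,158,285,185));c,a,z=ends(q);A,Z=plane(t,*a,.167),plane(t,*z,.167);print("blue",A,Z,np.degrees(np.arctan2(*(A-Z)[[1,0]])))
E
```

```text
pot [ 0.52468245 -0.03138293  0.1       ] lid [ 0.57987866 -0.05325018  0.118     ] gauge [ 0.58040615 -0.05275737  0.181     ] d 0.05937001592539747 0.05968247565915406
pot width 0.16690131683208478 lid w 0.1724001409785876
-10 [203 215 196] -7 [204 216 195] -4 [202 213 194] -1 [198 209 197] 2 [208 219 209] 5 [216 228 217] 8 [217 229 217] 11 [217 229 217] 14 [217 229 218] 17 [217 229 218] 20 [216 228 217] 23 [216 223 212] 26 [224 225 214] 29 [231 230 219] 32 [232 231 220] 35 [233 231 220] 38 [233 231 220] 41 [233 231 220] 44 [232 231 220] 47 [231 230 219] 50 [230 229 218] 53 [232 230 220] 56 [234 232 221] 59 [234 232 221] 62 [234 232 221] 65 [227 226 216] 68 [204 205 199] 71 [193 199 198] 74 [209 217 218] 77 [206 214 215] 80 [166 172 172] 83 [103 107 104] 86 [79 81 75] 89 [80 82 76] 92 [80 82 76] 
red 72 [0.555348  0.0034787 0.167    ] [0.53427569 0.05201456 0.167     ] -66.53146186934354
blue [ 0.66649467 -0.05692472  0.167     ] [ 0.6196316  -0.07689219  0.167     ] 23.07793370286469
```

```bash
python3 -c "
from station import r
print(r.finish_job(), r.sense()['time_s'])"
```

```text
the job is handed in; nothing more can be done
the job is handed in; nothing more can be done
```

The vent is open and the lid has slid far enough to leave about 45 mm of the mouth open. I handed the job in at about 14.5 s of the 48 s allowed.

**Vent lever:** I swept the red lever round with the closed fingertips and pressed it against its stop twice, at about 4 N each time. At the end it lay 90.4° from the blue lever. An earlier picture, taken after the first press, had put it about 88° from where it started; I put the gap down to camera noise of about 2°. The blue lever was never touched and stayed shut.

**Lid:** I slid the lid away from the robot and slightly to the right, with two fingertips on its rim and a horizontal push of about 8 N. During the push the wrist also showed about 5 to 6 N upwards on the tool. I don't have a certain explanation for that, but the lid moved steadily.

**Last checks:**
- The lid's axis was 59.4 mm from the pot's by the outlines and 59.7 mm by the gauge, which gives a gap of about 45 mm.
- The lid looked flat in the pictures.
- The pot's axis stayed within about 1 to 2 mm of where the lid's axis had been at the start.
- The things round about looked undisturbed in the top and scene views.
- The arm was clear of everything when I handed in.

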